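# Lock the open board clamp with the T-handled square key

## Task

The green circuit-board panel in the inspection jig is held by only one of its two clamps. Take the T-handled square key from the driver stand, push its tip down into the square recess of the clamp that is swung off the panel, and with the key turn that clamp clockwise (seen from above) up to its stop, so that its finger points straight over the panel. Then put the key back upright in its hole in the stand, down to its collar, and leave the panel, the locked clamp, the other drivers and the loose things on the table where they are.

Things in the scene. Friction and masses are not known exactly. Their poses are not given: they have to be found in the camera images.
- key: T-handled square key standing upright in a stand hole. Origin at the centre of its lower end, z up the shank. On top a black plastic bar handle: 70 mm long (key x), 14 thick (y), 20 high (76 to 96 mm above the origin). Round steel collar 28 mm wide from 38 to 43 mm, resting on the stand's top (origin then 8 mm above the table). Steel shank 12 mm square. About 0.14 kg
- key_tip (a point): centre of the key's lower end (same point and axes as key). The lowest 6 mm taper, from 7 mm square at the end to the full 12 mm square. Two flats of the square face along the bar handle (key x), so the shank repeats every 90 degrees about z
- stand: fixed painted grey block 60 x 200 x 46 mm with three round vertical holes 19.5 mm wide, 42 mm deep, in a row along its y. Origin at the centre of its underside. Each hole holds a driver; the key and the two other drivers stand in any order
- stand_hole0 (a point): mouth of the stand hole at stand y = -65 mm, on its top face, 46 mm above the table
- stand_hole1 (a point): mouth of the stand's middle hole
- stand_hole2 (a point): mouth of the stand hole at stand y = +65 mm
- screwdriver: another driver in the stand, not needed: round tapered black handle 27 mm wide, top 108 mm above its lower end (origin)
- nut_driver: another driver in the stand, not needed: flat round black handle 32 mm wide, top 94 mm above its lower end (origin)
- jig: fixed black base plate 200 (x) x 280 (y) x 12 mm; origin at the centre of its underside. A low cross bar along y at x = +58 mm carries the two clamps at y = +70 and -70 mm, in either order; the panel lies on its -x side
- recess_a (a point): the OPEN clamp, to be locked: mouth centre of the square recess in the top of its black star knob (41 mm wide), 58 mm above the table. z up; x along its aluminium finger (14 mm wide, 8 thick, tip 45 mm from the axis). Recess 13.6 mm square, 16 mm deep, flat floor; two sides face along x, so it repeats every 90 degrees. The key has about 8 degrees of play either way in it
- clamp_a (a joint): angle of the open clamp about the recess axis; grows turning clockwise seen from above. Starts at 0 to 0.2 rad (finger off the panel), stop at 1.25 rad (finger square over the panel's edge). Turns stiffly (0.08 N m), stays where it is left, does not rise or sink
- recess_b (a point): the same point on the other clamp, which is already locked (finger over the panel)
- clamp_b (a joint): angle of the locked clamp, 1.2 to 1.25 rad at the start; leave it
- panel: loose green circuit-board panel 100 x 200 x 4 mm lying on the jig's ledges, top 32 mm above the table, origin at the centre of its underside; the clamp fingers pass 2 mm above it
- lens: loose black lens barrel, 36 mm wide, 45 mm high, standing between the jig and the stand; origin under its centre
- reel: loose white component reel lying flat, 130 mm wide, 12 mm high
- bottle: loose clear bottle 54 mm wide, 125 mm high
- tweezers: loose steel tweezers lying flat, 120 mm long
- loupe: loose black magnifier 42 mm wide, 28 mm high

How it is judged:
On the way, in this order (a step that is already met when the one before it is completed fails the run):
1. the key's tip is at least 9 mm down in the recess of the open clamp, before the clamp has been turned (below 0.4 rad) (horizontal distance between key_tip and recess_a below 0.004 m and z of key_tip in the frame of recess_a below -0.009 m and value of joint clamp_a below 0.4 rad), for 0.2 s.
2. with the key still at least 6 mm in the recess, the clamp is turned up to its stop (beyond 1.12 rad of 1.25) (horizontal distance between key_tip and recess_a below 0.004 m and z of key_tip in the frame of recess_a below -0.006 m and value of joint clamp_a above 1.12 rad), for 0.1 s.
At the end, for the whole second after the job is handed in: The clamp that was open is beyond 1.12 rad (stop at 1.25), the other clamp still beyond 1.1 rad; the square key stands released, at rest, upright within 7 degrees in a hole of the stand, its tip within 6 mm of the hole axis and at most 12 mm above the stand underside (8 mm when its collar rests) (value of joint clamp_a above 1.12 rad and value of joint clamp_b above 1.1 rad and (horizontal distance between key_tip and stand_hole0 below 0.006 m or horizontal distance between key_tip and stand_hole1 below 0.006 m or horizontal distance between key_tip and stand_hole2 below 0.006 m) and z of key_tip in the frame of stand below 0.012 m and angle between key's own z axis and vertical below 0.12 rad and linear speed of key below 0.02 m/s); the robot touches nothing.
It fails at once if the locked clamp is turned back (below 1.05 rad) (value of joint clamp_b below 1.05 rad).
It fails at once if the panel is shifted by more than 8 mm (distance of panel from where it was at the start of the episode above 0.008 m).
It fails at once if another driver is moved by more than 20 mm (distance of any of screwdriver, nut_driver from where it was at the start of the episode above 0.02 m).
It fails at once if a loose thing on the table is moved by more than 30 mm (distance of any of lens, reel, bottle, tweezers, loupe from where it was at the start of the episode above 0.03 m).
It also fails if it takes over 64 s, if anything falls off the work surface, if the arm or the gripper's body presses on something with over 40 N, if the wrist force passes 120 N, or if a joint passes its speed limit or range.

## Robot

A 6-joint arm with a two-finger parallel gripper is mounted at the origin on the work surface. World frame = base frame: x ahead of the robot, y to its left, z up, the work surface at z = 0. Lengths are in m, angles in rad, forces in N, time in s.
With the tool pointing down it reaches from about 0.4 to 0.825 m from the base axis. Payload 7 kg.
Tool frame: the origin (TCP) lies midway between the tips of the shut fingers; the grasp point (between the pads) lies 19 mm behind it; z points along the fingers, y is the line along which they close (so a half turn about z gives the same grasp; the last joint's range is limited). The gripper opens to 88 mm and grips with 3 to 60 N. Pads are 19 mm wide; open, the fingers measure 130 mm over their backs; the gripper's body (78 mm by 193 mm) begins 47 mm behind the grasp point.
Start: joints at [1.436, 0.359, 0.012, 0, -1.224, -0.288], TCP at [0.277, 0.616, 0.227] pointing down, gripper open.
Joint ranges: [-3.07, 3.07], [-1.43, 2.12], [-1.02, 1.25], [-3.03, 1.67], [-3.05, -0], [-3.03, 3.03]. Speed limits (rad/s): [2.39, 2.39, 3.01, 3.14, 3.14, 3.14].

## Interface

Orientations are given as [roll, pitch, yaw] about the fixed x, y, z axes, in that order (R = Rz(yaw) Ry(pitch) Rx(roll)).
In Python, from station import arm gives the robot as it stands.
- The arm moves only by the tool servo_tool, never from a script. Its argument "deltas" is a list of rows, each a list of 7 numbers: the closure, from -1 (fully open) to 1 (shut), then the shift along the tool's x, y, z in mm, then the turn, a rotation vector about the tool's x, y, z in degrees. In form: [[gripper, x, y, z, ax, ay, az], ...]. A call has 1 to 20 rows; each row shifts and turns the commanded pose from where the row before left it, along the tool's axes as they then stand; what a row does not reach is not made up. A row lasts 1/12 s, in which the tool goes at most 41.7 mm and 7.16 degrees, less where a joint would pass 70% of its speed; a pose out of reach is approached as far as the arm can. A call is refused whole if a number of a shift passes 41.7 or a number of a turn 7.16, either way. A call with a gripper value outside its range is refused whole. The fingers move at their own pace and stop on an object; "squeeze" is the grip in N (left out, the last holds). Time passes only in rows, so rows that do not move let the fingers close. It gives the time, the measured TCP pose, the force, the opening and the grip force at its end, in the units of the state.
- arm.get_state(): the state, without advancing time (a new reading comes with each control period).
- arm.grab_frame(name): name is "scene" or "top" or "wrist"; returns a dict with "color" (420x560x3 uint8, red, green, blue), "K" (3x3 intrinsics, pixels), "position" and "orientation" of the camera in the world. Camera axes: x right, y down, z forward; pixel columns grow to the right and rows downward; lengths in m; the calibration is good to about 2 mm. A picture is of the moment at which its call begins. There is no depth.
- arm.job_done(): hands the job in; it is judged then, once.
Trained networks look in a picture, given as the dict that the camera call returned (one of the last four; its "shot" number tells which), for a name from the list of things; names that differ only in an ending like _2 or _b are one class to them, and where a whole thing is asked for, a point or a joint stands for the part that bears it (a point fixed in the world has none). Each returns a list of dicts, best first, with "conf" (0 to 1); they miss things now and then, are a little off and sometimes report something else, mostly with a low value. They report only what shows in the picture. A call takes as long as a camera call.
- arm.recognise(query, picture): "at" ([x, y, z] in m, in the coordinates of the camera as it stood for that picture, good to about 4 mm: the middle of the surface that is visible of it).
The state is a dict: "t": time; "q": joint angles; "qd": joint speeds; "joint_efforts": joint torques, N m; "eef_pos": TCP position; "ee_rot": TCP orientation; "force": force on the tool from outside, world axes, zero at the start; "moment": the same for the moment, N m; "width": finger opening in m; "gripper_force": force on a finger pad.
Only numpy, scipy, OpenCV 4.12 (cv2) and the standard library are available. Lean on these libraries where they do the work, as an engineer would, in place of code of your own. Each camera call takes 0.05 s, during which the arm holds its last target. There are 200 camera calls.

## Working session

There is one attempt and no reset: what is moved stays moved. The work goes in short steps, Python scripts to look and compute and a tool call to move; the robot and the scene stay as the last step left them, time stands still between calls to the robot, and variables do not carry over. Pictures are saved under pics/ and viewed, at most 10 in all, crops included, and the job is handed in when it is done.

Besides the shell and the picture viewer there is one more tool, called after ">>>" as name(argument=value, ...) on one line, values as JSON. servo_tool: Moves the arm, as the interface text tells. Its arguments: {"type":"object","properties":{"deltas":{"type":"array","items":{"type":"array","items":{"type":"number"}}},"squeeze":{"type":"number"}},"required":["deltas"]}

```bash
mkdir -p pics; cat > h.py <<'E'
import numpy as np, cv2
from scipy.spatial.transform import Rotation as R
from station import arm
def camR(f):
    o=np.array(f["orientation"],float)
    if o.shape==(3,3): return o
    return R.from_euler('xyz',o).as_matrix() if o.size==3 else R.from_quat(o).as_matrix()
def w(f,p): return camR(f)@np.array(p)+np.array(f["position"])
def px(f,P):
    c=camR(f).T@(np.array(P)-np.array(f["position"])); u=np.array(f["K"])@c; return u[:2]/u[2]
def ray(f,uv,z):
    d=camR(f)@np.linalg.solve(np.array(f["K"]),[uv[0],uv[1],1.]); p=np.array(f["position"]); return p+d*(z-p[2])/d[2]
def save(f,n): cv2.imwrite(f"pics/{n}.png",f["color"][:,:,::-1])
E
python3 - <<'E'
from h import *
print(arm.get_state())
for n in ("top","scene"):
    f=arm.grab_frame(n); save(f,n+"0"); print(n,f["position"],f["orientation"],np.array(f["K"]).tolist())
    for q in ("key","stand","jig","recess_a","clamp_a","panel","lens","screwdriver","nut_driver","bottle"):
        try:
            for d in arm.recognise(q,f)[:3]: p=w(f,d["at"]); print(q,round(d["conf"],2),p.round(3),px(f,p).round(0))
        except Exception as e: print(q,e)
E
```

```text
{'t': 0.0, 'q': array([ 1.43610846e+00,  3.59376314e-01,  1.10602913e-02, -3.57290553e-04,
       -1.22406228e+00, -2.88073582e-01]), 'qd': array([ 9.67083198e-05,  5.56912814e-04,  2.77135614e-04, -9.61537349e-04,
        1.17590253e-04, -4.78331476e-04]), 'joint_efforts': array([-5.63874937e-05, -5.82707906e+01,  2.93061447e+01,  6.99691683e+00,
        6.90897970e-03, -1.60469449e-04]), 'eef_pos': array([0.27677868, 0.61512067, 0.22562884]), 'ee_rot': array([ 3.13998044e+00, -1.27456477e-04, -4.22883025e-01]), 'force': array([ 0.09067057, -0.01214091, -0.14385323]), 'moment': array([-0.03122745, -0.01956397, -0.00655212]), 'gripper_force': 0.0, 'width': 0.08747078637607379}
top [0.21259316 0.00659001 1.87929654] [-2.94042239 -0.00320543 -1.5884908 ] [[513.6635082715778, 0.0, 272.92019138901026], [0.0, 513.6635082715778, 212.29468818236907], [0.0, 0.0, 1.0]]
key 0.43 [0.522 0.214 0.103] [211. 228.]
stand 0.92 [0.5   0.274 0.046] [196. 237.]
jig 0.71 [ 0.58  -0.107  0.015] [300. 215.]
jig 0.46 [ 0.608 -0.048  0.056] [284. 206.]
clamp_a 0.58 [ 0.609 -0.176  0.056] [320. 205.]
panel 0
[... 416 characters left out ...]
 -2.02788198e-03  2.38981034e+00] [[420.9648014126721, 0.0, 283.2620454901972], [0.0, 420.9648014126721, 207.00381860953158], [0.0, 0.0, 1.0]]
stand 0.84 [0.525 0.283 0.044] [383. 265.]
jig 0.69 [ 0.614 -0.073  0.014] [267. 211.]
recess_a 0.66 [ 0.622 -0.177  0.056] [242. 183.]
recess_a 0.52 [ 0.618 -0.036  0.057] [274. 210.]
clamp_a 0.67 [ 0.621 -0.18   0.052] [242. 183.]
clamp_a 0.56 [ 0.615 -0.037  0.057] [275. 209.]
panel 0.68 [ 0.544 -0.107  0.035] [277. 187.]
lens 0.74 [0.499 0.097 0.044] [337. 217.]
screwdriver 0.68 [0.514 0.275 0.091] [386. 251.]
nut_driver 0.53 [0.495 0.336 0.098] [411. 260.]
nut_driver 0.25 [0.521 0.287 0.05 ] [385. 263.]
bottle 0.67 [0.514 0.274 0.097] [386. 249.]
```

```bash
python3 - <<'E'
import cv2,numpy as np
a=cv2.imread("pics/top0.png")[170:290,150:350]; b=cv2.imread("pics/scene0.png")[150:300,200:450]
a=cv2.resize(a,(800,480),interpolation=cv2.INTER_CUBIC)
b=cv2.resize(b,(750,450),interpolation=cv2.INTER_CUBIC)
cv2.imwrite("pics/a.png",a);cv2.imwrite("pics/b.png",b)
E
```

```text
(no output)
```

View pics/a.png

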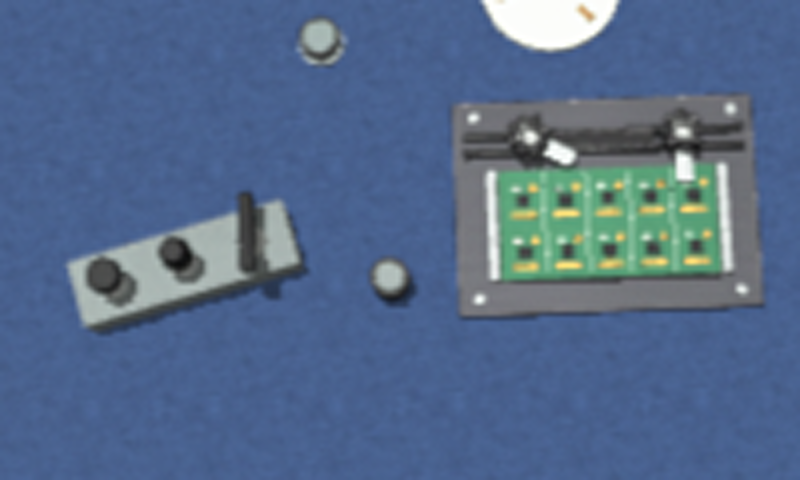

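View pics/b.png

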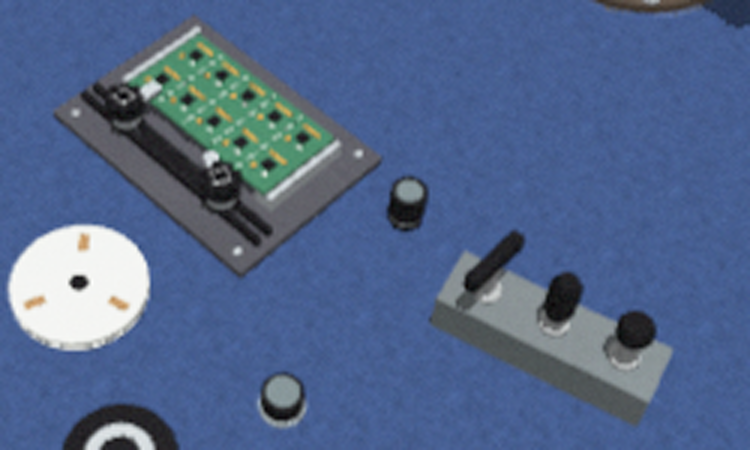

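```bash
python3 - <<'E'
from h import *
f=arm.grab_frame("top"); g=lambda x,y,z:ray(f,(150+x/4,170+y/4),z)
a,b=g(246,193,.104),g(249,270,.104); print("key",((a+b)/2).round(4),"ang",np.degrees(np.arctan2(*(a-b)[[1,0]])))
k=g(528,135,.058);t=g(570,158,.036);print("open",k.round(4),np.degrees(np.arctan2(*(t-k)[[1,0]])))
k=g(682,130,.058);print("locked",k.round(4))
c=[g(x,y,.046) for x,y in((67,262),(280,200),(303,268),(90,328))];print("stand",np.round(c,3), np.mean(c,0).round(4))
s=arm.get_state();Rt=R.from_euler('xyz',s["ee_rot"])
print(Rt.inv().apply(np.array([.515,.213,.2])-s["eef_pos"])*1000)
E
```

```text
key [0.5225 0.2094 0.104 ] ang 2.5417755072810415
open [ 0.6149 -0.0393  0.058 ] -114.24366956139295
locked [ 0.6172 -0.1793  0.058 ]
stand [[0.507 0.378 0.046]
 [0.561 0.187 0.046]
 [0.498 0.166 0.046]
 [0.447 0.356 0.046]] [0.5035 0.2719 0.046 ]
[382.24975868 269.42225101  26.56178804]
```

>>> servo_tool(deltas=[[0, 25.5, 18, 1, 0, 0, 0], [0, 25.5, 18, 1, 0, 0, 0], [0, 25.5, 18, 1, 0, 0, 0], [0, 25.5, 18, 1, 0, 0, 0], [0, 25.5, 18, 1, 0, 0, 0], [0, 25.5, 18, 1, 0, 0, 0], [0, 25.5, 18, 1, 0, 0, 0], [0, 25.5, 18, 1, 0, 0, 0], [0, 25.5, 18, 1, 0, 0, 0], [0, 25.5, 18, 1, 0, 0, 0], [0, 25.5, 18, 1, 0, 0, 0], [0, 25.5, 18, 1, 0, 0, 0], [0, 25.5, 18, 1, 0, 0, 0], [0, 25.5, 18, 1, 0, 0, 0], [0, 25.5, 18, 1, 0, 0, 0], [0, 0, 0, 0, 0, 0, -6.7], [0, 0, 0, 0, 0, 0, -6.7], [0, 0, 0, 0, 0, 0, -6.7], [0, 0, 0, 0, 0, 0, -6.7], [0, 0, 0, 0, 0, 0, 0]])

```text
t: 2.82
eef_pos: [0.5151, 0.2122, 0.2117]
ee_rot: [-3.141, -0.0, 0.05]
force: [0.2, -0.7, 0.1]
width: 0.0437
gripper_force: 0.0
```

```bash
python3 - <<'E'
from h import *
s=arm.get_state();print(s["t"],s["q"].round(3),s["eef_pos"],s["ee_rot"],s["width"])
f=arm.grab_frame("wrist"); save(f,"w1"); print(f["position"],f["orientation"])
for q in ("key","screwdriver","stand"):
    for d in arm.recognise(q,f)[:2]: p=w(f,d["at"]); print(q,round(d["conf"],2),p.round(3),px(f,p).round(0))
E
```

```text
2.8167 [ 0.742  0.176 -0.273  0.    -1.121  0.879] [0.51509189 0.21220373 0.21165813] [-3.14148778e+00 -1.44872166e-04  5.00187289e-02] 0.04370235639404815
[0.57978443 0.215191   0.3700829 ] [ 2.88981764e+00 -1.20348353e-03 -1.52093973e+00]
key 0.69 [0.521 0.204 0.104] [283. 197.]
screwdriver 0.95 [0.509 0.27  0.11 ] [203. 210.]
screwdriver 0.18 [0.493 0.33  0.095] [137. 221.]
stand 0.56 [0.51  0.253 0.048] [232. 194.]
```

View pics/w1.png

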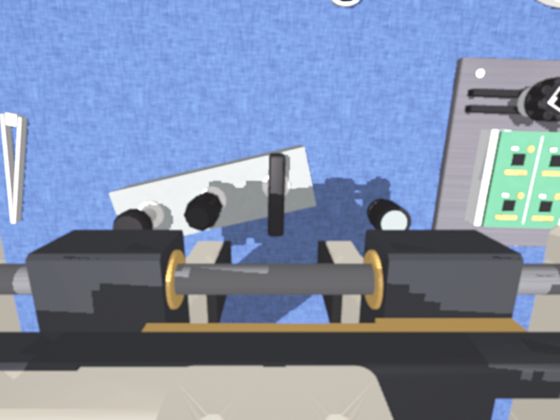

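```bash
python3 - <<'E'
from h import *
f=arm.grab_frame("wrist"); c=f["color"].max(2)
for r in range(146,244,4): 
    m=np.where(c[r,255:300]<70)[0]; print(r,(m.min()+255,m.max()+255,len(m)) if len(m) else None,end=' ')
cv2.imwrite("pics/w1c.png",cv2.resize(f["color"][140:245,235:320,::-1],None,fx=5,fy=5,interpolation=2))
for uv in((277,155),(277,160),(275.5,235)):print(ray(f,uv,.104).round(4))
for uv in((268,234),(283,234),(270,165),(284,165)):print(ray(f,uv,.104).round(4))
E
```

```text
146 None 150 None 154 (np.int64(271), np.int64(280), 10) 158 None 162 (np.int64(283), np.int64(283), 1) 166 (np.int64(283), np.int64(283), 1) 170 (np.int64(283), np.int64(283), 1) 174 None 178 None 182 None 186 (np.int64(283), np.int64(283), 1) 190 None 194 (np.int64(270), np.int64(283), 14) 198 (np.int64(269), np.int64(283), 15) 202 (np.int64(269), np.int64(283), 15) 206 (np.int64(269), np.int64(283), 15) 210 (np.int64(269), np.int64(283), 15) 214 (np.int64(269), np.int64(283), 15) 218 (np.int64(269), np.int64(283), 15) 222 (np.int64(269), np.int64(283), 15) 226 (np.int64(269), np.int64(282), 14) 230 (np.int64(269), np.int64(283), 15) 234 (np.int64(270), np.int64(282), 13) 238 None 242 None [0.5558 0.2111 0.104 ]
[0.5519 0.211  0.104 ]
[0.4884 0.2095 0.104 ]
[0.489  0.2159 0.104 ]
[0.4895 0.2031 0.104 ]
[0.5476 0.2164 0.104 ]
[0.5481 0.2052 0.104 ]
```

View pics/w1c.png

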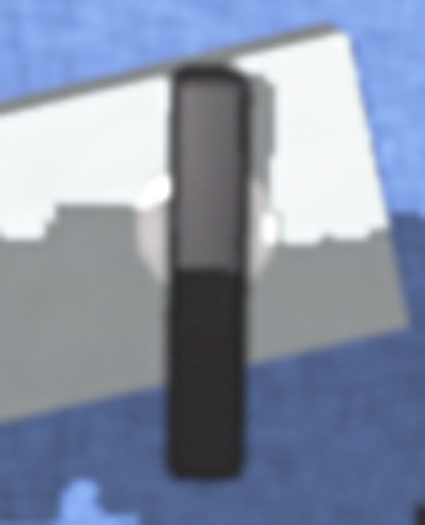

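>>> servo_tool(deltas=[[0, 3.5, 1, 10, 0, 0, 0], [0, 3.4, 1.3, 16, 0, 0, 0], [0, 0, 0, 20, 0, 0, 0], [0, 0, 0, 20, 0, 0, 0], [0, 0, 0, 20, 0, 0, 0], [0, 0, 0, 16, 0, 0, 0], [0, 0, 0, 14, 0, 0, 0], [0, 0, 0, 12, 0, 0, 0], [0, 0, 0, 8, 0, 0, 0], [0, 0, 0, 0, 0, 0, 0], [0, 0, 0, 0, 0, 0, 0]])

```text
t: 3.98
eef_pos: [0.522, 0.2102, 0.0751]
ee_rot: [3.141, 0.001, 0.045]
force: [0.2, -0.2, -0.4]
width: 0.0442
gripper_force: 0.0
```

>>> servo_tool(deltas=[[1, 0, 0, 0, 0, 0, 0], [1, 0, 0, 0, 0, 0, 0], [1, 0, 0, 0, 0, 0, 0], [1, 0, 0, 0, 0, 0, 0], [1, 0, 0, 0, 0, 0, 0], [1, 0, 0, 0, 0, 0, 0], [1, 0, 0, 0, 0, 0, 0], [1, 0, 0, 0, 0, 0, 0]], squeeze=45)

```text
t: 4.65
eef_pos: [0.5222, 0.2105, 0.0759]
ee_rot: [-3.141, -0.0, 0.045]
force: [-0.9, 0.8, 3.4]
width: 0.0137
gripper_force: 45.0
```

>>> servo_tool(deltas=[[1, 0, 0, -8, 0, 0, 0], [1, 0, 0, -15, 0, 0, 0], [1, 0, 0, -20, 0, 0, 0], [1, 0, 0, -20, 0, 0, 0], [1, 0, 0, -20, 0, 0, 0], [1, 0, 0, -20, 0, 0, 0], [1, 0, 0, -12, 0, 0, 0], [1, 0, 0, 0, 0, 0, 0]])

```text
t: 5.32
eef_pos: [0.5232, 0.2111, 0.1939]
ee_rot: [-3.139, -0.004, 0.045]
force: [1.0, 0.3, -1.2]
width: 0.0139
gripper_force: 45.0
```

>>> servo_tool(deltas=[[1, 2, 12, 0, 0, 0, 0], [1, 4, 22, 0, 0, 0, 0], [1, 4, 24, 0, 0, 0, 0], [1, 4, 25, 0, 0, 0, 0], [1, 4, 25, 0, 0, 0, 0], [1, 4, 25, 0, 0, 0, 0], [1, 4, 25, 0, 0, 0, 0], [1, 4, 25, 0, 0, 0, 0], [1, 4, 24, 0, 0, 0, 0], [1, 3, 16, 0, 0, 0, 0], [1, 0, 8, 0, 0, 0, 0], [1, 0, 0, 0, 0, 0, 6.6], [1, 0, 0, 0, 0, 0, 6.7], [1, 0, 0, 0, 0, 0, 6.7], [1, 0, 0, 0, 0, 0, 6.6], [1, 0, 0, 0, 0, 0, 0], [1, 0, 0, 0, 0, 0, 0]])

```text
t: 6.73
eef_pos: [0.5687, -0.0188, 0.1898]
ee_rot: [3.141, 0.001, -0.416]
force: [-0.1, 0.2, -1.3]
width: 0.0141
gripper_force: 45.0
```

```bash
python3 - <<'E'
from h import *
s=arm.get_state();print(s["t"],s["eef_pos"],s["ee_rot"],s["width"],s["gripper_force"])
f=arm.grab_frame("wrist"); save(f,"w2"); print(f["position"],f["orientation"],f["K"])
for q in ("key","key_tip","recess_a","clamp_a"):
    for d in arm.recognise(q,f)[:2]: p=w(f,d["at"]); print(q,round(d["conf"],2),p.round(4),px(f,p).round(0))
E
```

```text
6.7333 [ 0.56872466 -0.01880334  0.18980385] [ 3.14085683e+00  1.22073897e-03 -4.15722749e-01] 0.014057080743541185 44.98453438282013
[ 0.62804469 -0.0461966   0.34814065] [ 2.88897678e+00 -1.44906011e-03 -1.98664729e+00] [[329.55620383   0.         274.01385042]
 [  0.         329.55620383 208.82729587]
 [  0.           0.           1.        ]]
key 0.76 [ 0.5823 -0.035   0.2174] [293. 238.]
key 0.2 [0.5377 0.214  0.0465] [ 77. 312.]
key_tip 0.9 [ 0.5785 -0.024   0.219 ] [273. 257.]
recess_a 0.84 [ 0.6121 -0.0491  0.0578] [284. 140.]
recess_a 0.79 [ 0.617  -0.1827  0.056 ] [430.  67.]
clamp_a 0.89 [ 0.6114 -0.0462  0.0564] [281. 142.]
clamp_a 0.69 [ 0.6142 -0.1828  0.0598] [434.  70.]
```

View pics/w2.png

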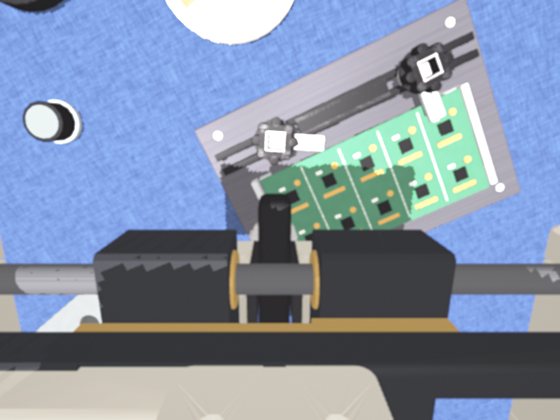

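```bash
python3 - <<'E'
from h import *
f=arm.grab_frame("wrist")
cv2.imwrite("pics/w2c.png",cv2.resize(f["color"][105:180,240:340,::-1],None,fx=8,fy=8,interpolation=2))
E
```

```text
(no output)
```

View pics/w2c.png

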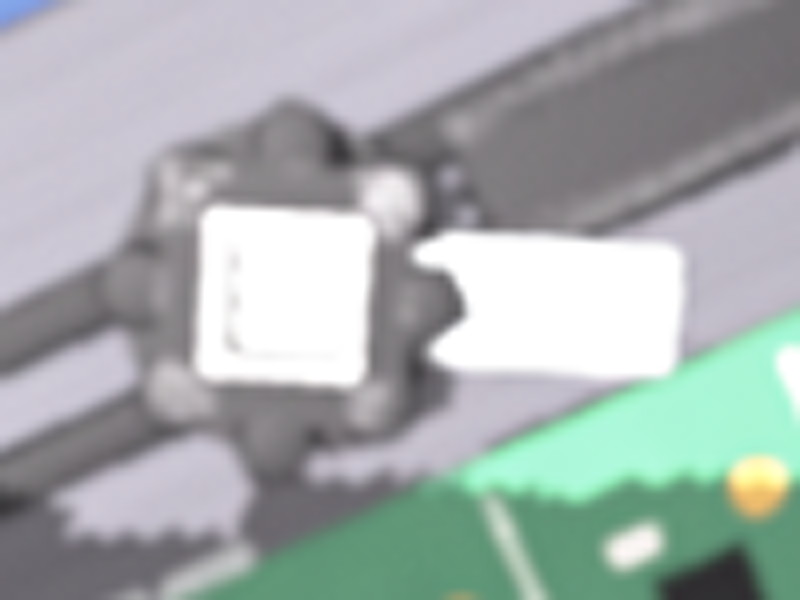

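```bash
python3 - <<'E'
from h import *
f=arm.grab_frame("wrist"); s=arm.get_state()
C=[ray(f,(240+(x+.5)/8-.5,105+(y+.5)/8-.5),.058) for x,y in((203,207),(376,213),(366,386),(197,380))]
C=np.array(C); print(C.round(4),"centre",C.mean(0).round(4))
for i in range(4):
    e=C[(i+1)%4]-C[i]; print(np.linalg.norm(e).round(4),np.degrees(np.arctan2(e[1],e[0])).round(1))
k=[ray(f,(240+(x+.5)/8-.5,105+(y+.5)/8-.5),.036+.002) for x,y in((683,245),(672,375))]; print("tipmid",np.mean(k,0))
print(s["eef_pos"],np.degrees(s["ee_rot"][2]))
cv2.imwrite("pics/w2k.png",cv2.resize(f["color"][180:330,225:325,::-1],None,fx=4,fy=4,interpolation=2))
E
```

```text
[[ 0.6266 -0.0372  0.058 ]
 [ 0.6185 -0.0539  0.058 ]
 [ 0.6021 -0.0456  0.058 ]
 [ 0.6101 -0.029   0.058 ]] centre [ 0.6143 -0.0414  0.058 ]
0.0186 -115.9
0.0184 153.2
0.0185 64.0
0.0184 -26.4
tipmid [ 0.59354982 -0.08199345  0.038     ]
[ 0.56932285 -0.01868777  0.19053958] -23.96083042518778
```

View pics/w2k.png

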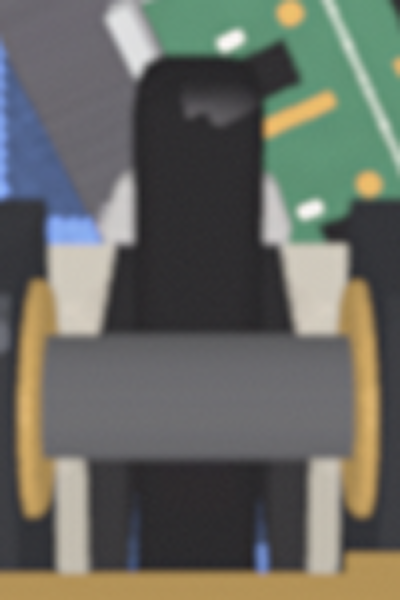

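```bash
python3 - <<'E'
from h import *
f=arm.grab_frame("wrist"); s=arm.get_state(); T=R.from_euler('xyz',s["ee_rot"]); p=s["eef_pos"]
tz=p[2]+.0281
for d in (-2,0,2):
  for z in (tz,tz-.02):
    P=p+T.apply([(35+d)/1000,0,0]); P[2]=z; print(d,round(z,3),px(f,P).round(1))
# tip z and lateral
cp=np.array(f["position"]); print("cam in tool",T.inv().apply(cp-p).round(4), T.inv().as_matrix()@camR(f))
f1=[.57978443,.215191,.3700829]; o=[2.88981764,-.00120353,-1.52093973]
g=dict(position=f1,orientation=o,K=f["K"])
print(ray(g,(277,152.7),.084),ray(g,(275.5,235.7),.104))
t=np.array([.6143,-.0414,p[2]]); print("to recess, tool mm",T.inv().apply(t-p)*1000)
E
```

```text
-2 0.219 [270.8 205.7]
-2 0.199 [271.2 195.4]
0 0.219 [270.8 200.9]
0 0.199 [271.2 191.2]
2 0.219 [270.8 196. ]
2 0.199 [271.2 186.9]
cam in tool [ 0.0651  0.0012 -0.1584] [[ 1.43110739e-04 -9.68551592e-01 -2.48812767e-01]
 [ 9.99999720e-01 -4.42590446e-05  7.47461110e-04]
 [-7.34966864e-04 -2.48812804e-01  9.68551314e-01]]
[0.55613557 0.21109873 0.084     ] [0.4879036  0.20901859 0.104     ]
to recess, tool mm [ 5.03441730e+01  2.45732840e+00 -2.31170373e-03]
```

>>> servo_tool(deltas=[[1, 12, -12, 0, 0, 0, 0], [1, 19, -18, 0, 0, 0, 0], [1, 19, -18, 0, 0, 0, 0], [1, 0, 0, 0, 0, 0, 6.9], [1, 0, 0, 0, 0, 0, 6.9], [1, 0, 0, 0, 0, 0, 6.9], [1, 0, 0, 0, 0, 0, 6.9], [1, 0, 0, 0, 0, 0, 6.9], [1, 0, 0, 0, 0, 0, 6.9], [1, 0, 0, 0, 0, 0, 6.9], [1, 0, 0, 0, 0, 0, 6.9], [1, 0, 0, 0, 0, 0, 6.9], [1, 0, 0, 0, 0, 0, 6.9], [1, 0, 0, 0, 0, 0, 6.9], [1, 0, 0, 0, 0, 0, 6.9], [1, 0, 0, 0, 0, 0, 6.9], [1, 0, 0, 0, 0, 0, 0], [1, 0, 0, 0, 0, 0, 0]])

```text
t: 8.63
eef_pos: [0.6346, 0.0048, 0.1905]
ee_rot: [3.142, -0.0, -1.981]
force: [1.5, -0.5, -1.1]
width: 0.0136
gripper_force: 45.0
```

```bash
python3 - <<'E'
from h import *
f=arm.grab_frame("wrist"); s=arm.get_state(); print(s["eef_pos"],s["ee_rot"],s["t"])
u,v=px(f,[.6145,-.040,.058]).astype(int); x0,y0=u-50,v-38; print(x0,y0)
cv2.imwrite("pics/w3c.png",cv2.resize(f["color"][y0:y0+75,x0:x0+100,::-1],None,fx=8,fy=8,interpolation=2))
print(f["position"],f["orientation"])
for d in arm.recognise("recess_a",f)[:2]: p=w(f,d["at"]); print(round(d["conf"],2),p.round(4),px(f,p).round(0))
E
```

```text
[0.6345554  0.00476165 0.19052485] [ 3.14157305e+00 -5.09957394e-05 -1.98028294e+00] 8.6833
222 108
[ 0.60561069 -0.05704957  0.34891512] [2.88945723e+00 1.42432145e-03 2.73152592e+00]
0.84 [ 0.6243 -0.1672  0.0498] [199.   4.]
0.81 [ 0.6089 -0.0492  0.0582] [275. 134.]
```

View pics/w3c.png

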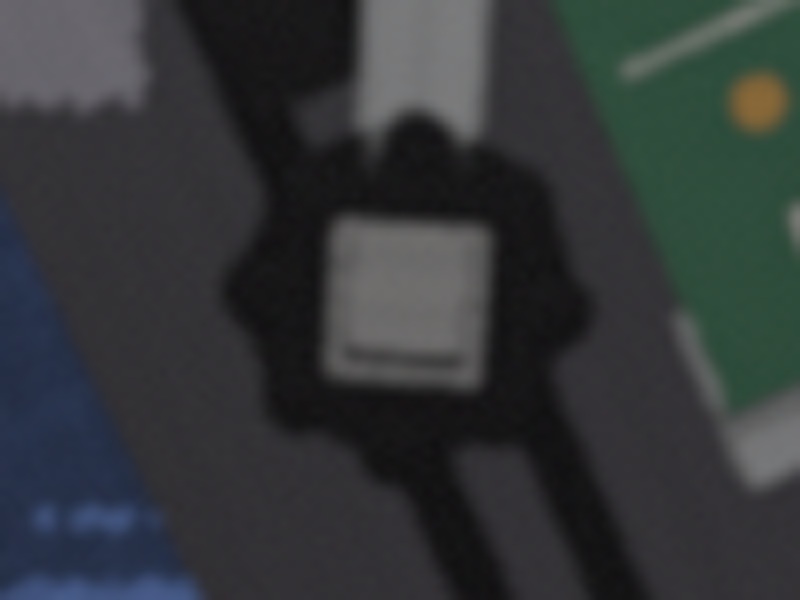

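```bash
python3 - <<'E'
from h import *
K=arm.grab_frame("wrist")["K"]
g1=dict(position=[.62804469,-.0461966,.34814065],orientation=[2.88897678,-.00144906,-1.98664729],K=K)
g2=dict(position=[.60561069,-.05704957,.34891512],orientation=[2.88945723,.00142432,2.73152592],K=K)
cr=lambda x,y,x0,y0:(x0+(x+.5)/8-.5,y0+(y+.5)/8-.5)
p1=ray(g1,cr(285.5,296.5,240,105),.058); 
C=np.array([ray(g2,cr(x,y,222,108),.058) for x,y in((327,213),(494,222),(484,389),(322,380))]); p2=C.mean(0)
for i in range(4):
    e=C[(i+1)%4]-C[i]; print(np.linalg.norm(e).round(4),np.degrees(np.arctan2(e[1],e[0])).round(1))
R1=R.from_euler('xyz',[np.pi,0,-.4157]).as_matrix()[:2,:2]; R2=R.from_euler('xyz',[np.pi,0,-1.9803]).as_matrix()[:2,:2]
b=np.linalg.solve(R1-R2,(p1-p2)[:2]); print(p1,p2,"bias tool",b*1000,"recess",p1[:2]-R1@b)
E
```

```text
0.018 153.5
0.0179 63.4
0.0177 -26.6
0.0178 -115.8
[ 0.61377419 -0.04152154  0.058     ] [ 0.61442592 -0.04131193  0.058     ] bias tool [-0.48467727 -0.02990552] recess [ 0.61420551 -0.04174462]
```

```bash
python3 - <<'E'
from h import *
f=arm.grab_frame("wrist"); s=arm.get_state(); T=R.from_euler('xyz',s["ee_rot"]); p=s["eef_pos"]
f["position"]=np.array(f["position"])+[.0021,.0004,0]
print(f["color"][180:210,268:281].mean((1)).round(0).astype(int).tolist())
tz=p[2]+.0281
for d in (0,2):
  for z in (tz,tz-.02):
    P=p+T.apply([(35+d)/1000,0,0]); P[2]=z; print(d,round(z,3),px(f,P).round(1))
yaw=np.radians(-26.4); t=np.array([.6162,-.0411,p[2]])
print("tool mm to recess",T.inv().apply(t-p)*1000,"yaw",np.degrees(s["ee_rot"][2]))
E
```

```text
[[43, 41, 44], [44, 42, 46], [45, 44, 47], [47, 45, 48], [48, 46, 50], [48, 47, 50], [49, 47, 51], [50, 48, 52], [50, 48, 52], [51, 50, 53], [59, 57, 61], [72, 70, 75], [78, 77, 82], [64, 62, 67], [37, 36, 38], [18, 17, 19], [14, 14, 15], [15, 15, 16], [15, 14, 16], [15, 15, 16], [16, 15, 16], [16, 16, 17], [17, 16, 17], [17, 17, 17], [18, 17, 18], [18, 17, 18], [19, 18, 19], [19, 18, 20], [19, 18, 19], [19, 18, 19]]
0 0.219 [274.3 205.1]
0 0.199 [274.3 194.9]
2 0.219 [274.3 200.3]
2 0.199 [274.3 190.7]
tool mm to recess [ 4.93648327e+01 -1.54613230e+00  7.34966943e-04] yaw -113.58191608984912
```

>>> servo_tool(deltas=[[1, 0, 0, 0, 0, 0, -6.8], [1, 0, 0, 0, 0, 0, -6.8], [1, 0, 0, 0, 0, 0, -6.8], [1, 0, 0, 0, 0, 0, -6.8], [1, 0, 0, 0, 0, 0, -6.8], [1, 0, 0, 0, 0, 0, -6.8], [1, 0, 0, 0, 0, 0, -6.8], [1, 0, 0, 0, 0, 0, -6.8], [1, 0, 0, 0, 0, 0, -6.8], [1, 0, 0, 0, 0, 0, -6.8], [1, 0, 0, 0, 0, 0, -6.8], [1, 0, 0, 0, 0, 0, -6.8], [1, 0, 0, 0, 0, 0, -5.5], [1, 0, 0, 0, 0, 0, 0], [1, 0, 0, 0, 0, 0, 0]])

```text
t: 10.08
eef_pos: [0.6345, 0.0048, 0.1906]
ee_rot: [3.142, -0.0, -0.467]
force: [1.0, -0.1, -1.6]
width: 0.0138
gripper_force: 45.0
```

>>> servo_tool(deltas=[[1, 1.5, 12, 0, 0, 0, 0], [1, 2, 17, 0, 0, 0, 0], [1, 0, 14, 0, 0, 0, 0], [1, 0, 6.2, 8, 0, 0, 0], [1, 0, 0, 14, 0, 0, 0], [1, 0, 0, 14, 0, 0, 0], [1, 0, 0, 12, 0, 0, 0], [1, 0, 0, 8, 0, 0, 0], [1, 0, 0, 2, 0, 0, 0], [1, 0, 0, 0, 0, 0, 0], [1, 0, 0, 0, 0, 0, 0]])

```text
t: 11.0
eef_pos: [0.6159, -0.041, 0.133]
ee_rot: [-3.141, -0.001, -0.465]
force: [-0.4, 1.1, -0.5]
width: 0.0139
gripper_force: 45.0
```

```bash
python3 - <<'E'
from h import *
s=arm.get_state();print(s["t"],s["eef_pos"],s["ee_rot"],s["force"],s["moment"])
f=arm.grab_frame("scene"); cv2.imwrite("pics/s3.png",cv2.resize(f["color"][140:240,220:340,::-1],None,fx=6,fy=6,interpolation=2))
E
```

```text
11.0 [ 0.61590536 -0.04103771  0.13301354] [-3.14144500e+00 -5.79108881e-04 -4.64938230e-01] [-0.39238242  1.12303481 -0.45622535] [ 0.00184138 -0.02383271 -0.01245691]
```

View pics/s3.png

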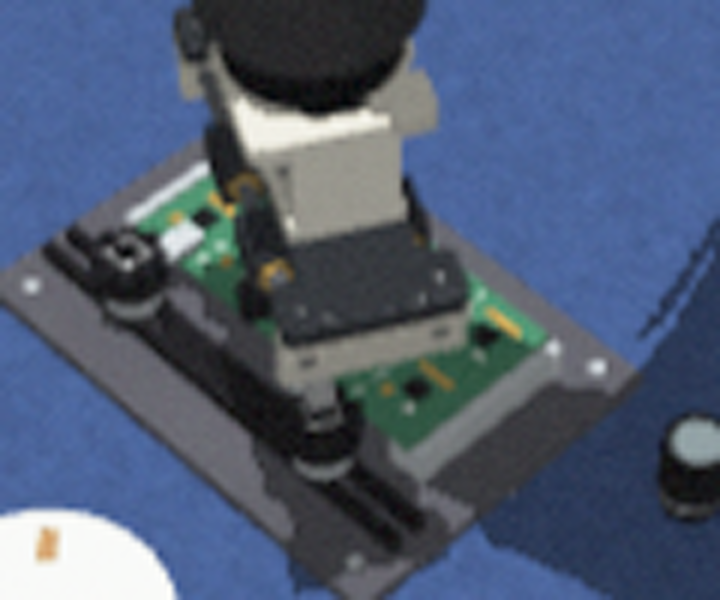

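>>> servo_tool(deltas=[[1, 0, 0, 3, 0, 0, 0], [1, 0, 0, 3, 0, 0, 0], [1, 0, 0, 2, 0, 0, 0], [1, 0, 0, 2, 0, 0, 0], [1, 0, 0, 1, 0, 0, 0], [1, 0, 0, 0, 0, 0, 0]])

```text
t: 11.55
eef_pos: [0.6155, -0.0408, 0.1212]
ee_rot: [3.141, 0.0, -0.465]
force: [-0.6, -0.1, -0.6]
width: 0.0136
gripper_force: 45.0
```

>>> servo_tool(deltas=[[1, 0, 0, 1.5, 0, 0, 0], [1, 0, 0, 1.5, 0, 0, 0], [1, 0, 0, 1.5, 0, 0, 0], [1, 0, 0, 1.5, 0, 0, 0], [1, 0, 0, 0, 0, 0, 0]])

```text
t: 11.97
eef_pos: [0.6154, -0.0408, 0.1152]
ee_rot: [3.141, 0.0, -0.465]
force: [-0.1, -0.0, -0.8]
width: 0.0134
gripper_force: 45.0
```

>>> servo_tool(deltas=[[1, 0, 0, 1.5, 0, 0, 0], [1, 0, 0, 1.5, 0, 0, 0], [1, 0, 0, 0, 0, 0, 0], [1, 0, 0, 0, 0, 0, 0], [1, 0, 0, 0, 0, 0, 0]])

```text
t: 12.38
eef_pos: [0.6157, -0.0408, 0.1126]
ee_rot: [3.142, -0.0, -0.465]
force: [-0.4, 0.0, -1.5]
width: 0.0138
gripper_force: 45.0
```

>>> servo_tool(deltas=[[1, 0, 0, 0, 0, 0, 4], [1, 0, 0, 0, 0, 0, 4], [1, 0, 0, 0, 0, 0, 4], [1, 0, 0, 0, 0, 0, 4], [1, 0, 0, 0, 0, 0, 4], [1, 0, 0, 0, 0, 0, 0]])

```text
t: 12.88
eef_pos: [0.6155, -0.0403, 0.1125]
ee_rot: [-3.141, 0.001, -0.817]
force: [-0.5, 3.1, -0.4]
width: 0.0136
gripper_force: 45.0
```

```bash
python3 -c "
from h import *
s=arm.get_state();print(s['eef_pos'],s['ee_rot'],s['force'],s['moment'])"
```

```text
[ 0.61552437 -0.04031624  0.11253337] [-3.14125027e+00  5.00095544e-04 -8.16827848e-01] [-0.50635196  3.08707258 -0.36122762] [1.1386862  0.34276393 0.06531097]
```

>>> servo_tool(deltas=[[1, 0, 0, 0, 0, 0, 5], [1, 0, 0, 0, 0, 0, 5], [1, 0, 0, 0, 0, 0, 5], [1, 0, 0, 0, 0, 0, 5], [1, 0, 0, 0, 0, 0, 5], [1, 0, 0, 0, 0, 0, 5], [1, 0, 0, 0, 0, 0, 4], [1, 0, 0, 0, 0, 0, 0]])

```text
t: 13.55
eef_pos: [0.6159, -0.0401, 0.1126]
ee_rot: [-3.141, 0.001, -1.408]
force: [0.0, 3.7, -2.9]
width: 0.0136
gripper_force: 45.0
```

```bash
python3 -c "
from h import *
s=arm.get_state();print(s['eef_pos'],s['ee_rot'],s['force'],s['moment'])"
```

```text
[ 0.61590101 -0.04009663  0.11255247] [-3.14078370e+00  7.93733910e-04 -1.40794445e+00] [ 0.03189633  3.67341955 -2.87878791] [ 1.70937108 -0.09770242  0.0939127 ]
```

>>> servo_tool(deltas=[[1, 0, 0, 0, 0, 0, 3], [1, 0, 0, 0, 0, 0, 3], [1, 0, 0, 0, 0, 0, 3], [1, 0, 0, 0, 0, 0, 2], [1, 0, 0, 0, 0, 0, 0]])

```text
t: 13.97
eef_pos: [0.616, -0.0401, 0.1126]
ee_rot: [-3.141, 0.001, -1.597]
force: [0.8, 5.1, -2.8]
width: 0.0137
gripper_force: 45.0
```

```bash
python3 -c "
from h import *
s=arm.get_state();print(s['eef_pos'],s['ee_rot'],s['force'],s['moment'])"
```

```text
[ 0.61604825 -0.04013296  0.11256505] [-3.14073167e+00  8.45504204e-04 -1.59662054e+00] [ 0.81232341  5.06527129 -2.81867086] [ 2.13494554 -0.320193    0.07491512]
```

>>> servo_tool(deltas=[[1, 0, 0, 0, 0, 0, 2], [1, 0, 0, 0, 0, 0, 2], [1, 0, 0, 0, 0, 0, 2], [1, 0, 0, 0, 0, 0, 0], [1, 0, 0, 0, 0, 0, 0]])

```text
t: 14.38
eef_pos: [0.6161, -0.0402, 0.1126]
ee_rot: [-3.141, 0.001, -1.699]
force: [0.9, 5.4, -2.2]
width: 0.0136
gripper_force: 45.0
```

```bash
python3 -c "
from h import *
s=arm.get_state();print(s['eef_pos'],s['ee_rot'],s['force'],s['moment'])"
```

```text
[ 0.61607372 -0.04023489  0.11258548] [-3.14075001e+00  8.52246022e-04 -1.69944388e+00] [ 0.92483394  5.38753778 -2.22720245] [ 2.37380929 -0.58030364  0.03245991]
```

>>> servo_tool(deltas=[[1, 0, 0, 0, 0, 0, 2], [1, 0, 0, 0, 0, 0, 1], [1, 0, 0, 0, 0, 0, 0]])

```text
t: 14.63
eef_pos: [0.6161, -0.0402, 0.1126]
ee_rot: [-3.141, 0.001, -1.753]
force: [1.4, 4.5, -2.9]
width: 0.0137
gripper_force: 45.0
```

```bash
python3 -c "
from h import *
s=arm.get_state();print(s['eef_pos'],s['ee_rot'],s['force'],s['moment'])
f=arm.grab_frame('scene'); cv2.imwrite('pics/s4.png',cv2.resize(f['color'][140:240,220:340,::-1],None,fx=6,fy=6,interpolation=2))
"
```

```text
[ 0.61613063 -0.04021518  0.11262231] [-3.14066334e+00  9.68323813e-04 -1.75276094e+00] [ 1.35807778  4.493626   -2.94202348] [ 2.30073268 -0.58765479  0.0713356 ]
```

View pics/s4.png

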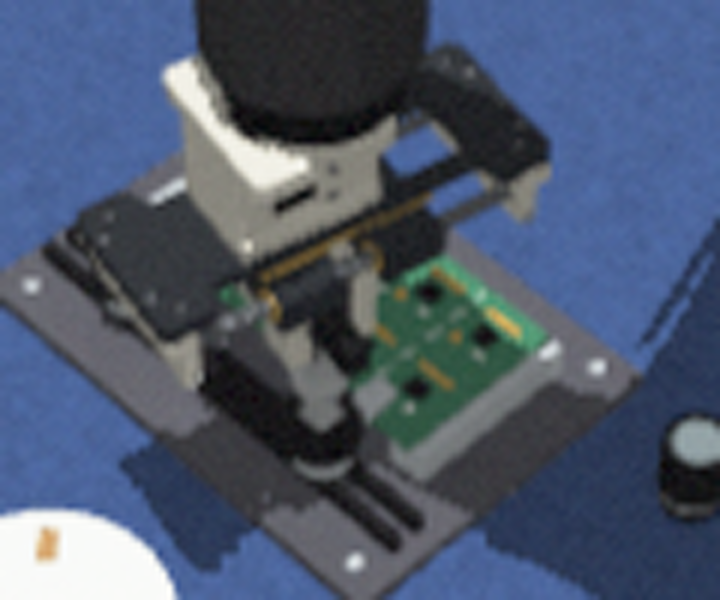

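>>> servo_tool(deltas=[[1, 0, 0, 0, 0, 0, 2], [1, 0, 0, 0, 0, 0, 2], [1, 0, 0, 0, 0, 0, 0], [1, 0, 0, 0, 0, 0, 0]])

```text
t: 15.02
eef_pos: [0.6162, -0.0402, 0.1126]
ee_rot: [-3.141, 0.001, -1.821]
force: [0.3, 4.9, -3.6]
width: 0.0137
gripper_force: 45.0
```

```bash
python3 -c "
from h import *
s=arm.get_state();print(s['eef_pos'],s['ee_rot'],s['force'],s['moment'],s['joint_efforts'])
f=arm.grab_frame('scene'); save(f,'s5')
for z,p in((.058,(.6162,-.0411)),):
  for a in (-160,-170,-180): 
    t=np.radians(a); print(a,[px(f,[p[0]+r*np.cos(t),p[1]+r*np.sin(t),.042]).round(1) for r in(.03,.045)])
b=f['color'][195:215,272:294].min(2); print(b)
"
```

```text
[ 0.6162094  -0.04020366  0.11260635] [-3.14065542e+00  9.98068910e-04 -1.82140988e+00] [ 0.3455267   4.88155826 -3.63846489] [ 2.36478188 -0.64469516  0.16068439] [ -3.45393419 -55.43192267  24.48952854   7.75185496  -1.13789633
  -0.29975873]
-160 [array([278.6, 204.4]), array([280.9, 200.8])]
-170 [array([280.1, 205.1]), array([283.2, 201.9])]
-180 [array([281.4, 206.1]), array([285.2, 203.3])]
[[ 22  11  23  20  27  22  35  82 121 101  84  55  59  66  47  52  45  51
   58  80  86  78]
 [ 24  18  26  27  25  28  24  57  86  55  58  63  60  60  60  50  44  46
   61  83  72  50]
 [ 33  40  13  18  28  34  39  38  32  21  33  54  58  68  55  53  68  61
   46  51  47  49]
 [ 46  80  19  21  30  33  32  34  29  38  47  47  46  49  59  81  82  62
   46  49  47  43]
 [ 64  99  45  23  22  25  29  25  31  39  52  46  50  52  68  81  75  57
   66  46  52  47]
 [ 87 106  85  39  20  28  16  21  29  41  52  48  52  65  64  45  53  62
   61  65  61  52]
 [110 112 103  81  15  22  21  22  33  49  56  80  79  61  47  44  52  63
   62  59  60  57]
 [107 111 113  99  44  28  39  35  46  56  77 10
[... 461 characters left out ...]
8 119  96  79  56  91 114  60
   44  52  50  52]
 [106 112 113 105  83  50  25  48  94 127 118  91  61  48  59  91 111  62
   45  48  50  49]
 [110 109 111 107  76  48  26  29  81 117  86  66  51  53  54  51  57  50
   50  47  47  53]
 [ 95 111 108  82  48  22  23  26  59  92  54  49  49  48  49  52  45  49
   52  50  54  75]
 [ 62  84  73  32  25  16  20  26  43  56  55  50  49  49  49  51  48  48
   49  55  77 111]
 [ 26  32  25  19  20   7  15  19  41  57  58  55  57  52  47  51  48  48
   56  78 110 124]
 [ 27  20  17  26  24  20  16  29  47  59  60  54  67  82  64  50  49  67
   85 113 125 124]
 [ 18  18  16  15  21  21  21  35  51  59  58  58  72 102  93  65  73 101
  117 125 120 118]]
```

>>> servo_tool(deltas=[[1, 0, 0, 0, 0, 0, 2], [1, 0, 0, 0, 0, 0, 1], [1, 0, 0, 0, 0, 0, 0], [1, 0, 0, 0, 0, 0, 0]])

```text
t: 15.4
eef_pos: [0.6162, -0.0402, 0.1126]
ee_rot: [-3.141, 0.001, -1.873]
force: [1.4, 5.5, -3.4]
width: 0.0135
gripper_force: 45.1
```

```bash
python3 -c "
from h import *
s=arm.get_state();print(s['eef_pos'],s['ee_rot'],s['force'],s['moment'],s['joint_efforts'][5])"
```

```text
[ 0.61622323 -0.04017941  0.11261058] [-3.14066200e+00  9.94300837e-04 -1.87337101e+00] [ 1.42951607  5.47605651 -3.36559468] [ 2.30159458 -0.69265822  0.25412642] -0.35303483717143536
```

>>> servo_tool(deltas=[[1, 0, 0, 0, 0, 0, -4], [1, 0, 0, 0, 0, 0, -4], [1, 0, 0, 0, 0, 0, -4], [1, 0, 0, 0, 0, 0, 0]])

```text
t: 15.73
eef_pos: [0.6158, -0.0405, 0.1127]
ee_rot: [-3.141, 0.0, -1.662]
force: [0.1, 4.7, -1.7]
width: 0.0135
gripper_force: 45.0
```

```bash
python3 -c "
from h import *
s=arm.get_state();print(s['eef_pos'],s['ee_rot'],s['force'],s['moment'],s['joint_efforts'][5])"
```

```text
[ 0.61580733 -0.04045981  0.11266245] [-3.14122966e+00  4.17822420e-04 -1.66192798e+00] [ 0.14710646  4.7482565  -1.69609623] [ 2.06805552 -0.29342198  0.00997876] 1.2290773540735245
```

>>> servo_tool(deltas=[[1, -0.7, 0, -1, 0, 0, 0], [1, 0, 0, -3, 0, 0, 0], [1, 0, 0, -5, 0, 0, 0], [1, 0, 0, -6, 0, 0, 0], [1, 0, 0, -10, 0, 0, 0], [1, 0, 0, -15, 0, 0, 0], [1, 0, 0, -20, 0, 0, 0], [1, 0, 0, -15, 0, 0, 0], [1, 0, 0, -5, 0, 0, 0], [1, 0, 0, 0, 0, 0, 0]])

```text
t: 16.57
eef_pos: [0.6165, -0.0403, 0.1949]
ee_rot: [-3.138, 0.001, -1.669]
force: [0.6, -0.1, -1.2]
width: 0.0133
gripper_force: 45.0
```

```bash
python3 -c "
from h import *
s=arm.get_state();print(s['eef_pos'],s['ee_rot'],s['force'],s['moment'],s['width'])
f=arm.grab_frame('wrist'); save(f,'w6'); f['position']=np.array(f['position'])+[.0021,.0004,0]
print(f['color'][170:210,268:281].mean((1,2)).round(0).astype(int).tolist())
for q in ('recess_a','clamp_a','key'):
    for d in arm.recognise(q,f)[:2]: p=w(f,d['at']); print(q,round(d['conf'],2),p.round(4),px(f,p).round(0))
p=s['eef_pos'];T=R.from_euler('xyz',s['ee_rot'])
for d in(0,2):
    P=p+T.apply([(35+d)/1000,0,0]); P[2]=p[2]+.0081;print(px(f,P))
s=arm.grab_frame('scene')
for q in ('clamp_a','panel'):
    for d in arm.recognise(q,s)[:2]: p=w(s,d['at']); print(q,round(d['conf'],2),p.round(4))
b=s['color']
m=(b.min(2)>150)&(b.max(2)-b.min(2)<45)
n,l,st,c=cv2.connectedComponentsWithStats(m[150:225,225:310].astype(np.uint8))
for i in range(1,n):
    if st[i,4]>4: print(st[i],c[i]+[225,150],ray(s,c[i]+[225,150],.04).round(4))
"
```

```text
[ 0.61648129 -0.04034677  0.19493023] [-3.13822476e+00  5.86262603e-04 -1.66909107e+00] [ 0.64024547 -0.10041913 -1.24466368] [ 0.09205748 -0.08150569 -0.00768785] 0.013283932154896493
[41, 41, 41, 40, 37, 29, 21, 18, 19, 21, 20, 20, 18, 19, 19, 19, 19, 19, 22, 43, 75, 97, 98, 76, 42, 19, 14, 15, 14, 16, 15, 16, 16, 17, 17, 18, 18, 18, 19, 19]
recess_a 0.78 [ 0.6031 -0.0506  0.0504] [288. 185.]
recess_a 0.69 [ 0.6195 -0.182   0.059 ] [254.  30.]
clamp_a 0.84 [ 0.6043 -0.048   0.0505] [287. 188.]
clamp_a 0.65 [ 0.6168 -0.1842  0.0584] [257.  27.]
key 0.59 [ 0.6141 -0.0642  0.2228] [274. 231.]
[273.99879567 195.01609082]
[273.99793896 190.79969933]
clamp_a 0.78 [ 0.615  -0.0358  0.0512]
panel 0.61 [ 0.5456 -0.0777  0.0333]
panel 0.33 [ 0.6234 -0.1769  0.056 ]
```

>>> servo_tool(deltas=[[1, 0, 0, 0, 0, 0, -7], [1, 0, 0, 0, 0, 0, -7], [1, 0, 0, 0, 0, 0, -7], [1, 0, 0, 0, 0, 0, -7], [1, 0, 0, 0, 0, 0, -7], [1, 0, 0, 0, 0, 0, -7], [1, 0, 0, 0, 0, 0, -7], [1, 0, 0, 0, 0, 0, -7], [1, 0, 0, 0, 0, 0, -7], [1, 0, 0, 0, 0, 0, -7], [1, 0, 0, 0, 0, 0, -7], [1, 0, 0, 0, 0, 0, -7], [1, 0, 0, 0, 0, 0, -7], [1, 0, 0, 0, 0, 0, -7], [1, 0, 0, 0, 0, 0, 0], [1, 0, 0, 0, 0, 0, 0]])

```text
t: 18.25
eef_pos: [0.6155, -0.0401, 0.1921]
ee_rot: [3.141, 0.001, 0.038]
force: [0.4, -0.3, -0.7]
width: 0.0138
gripper_force: 45.0
```

>>> servo_tool(deltas=[[1, -4, -12, 0, 0, 0, 0], [1, -8, -22, 0, 0, 0, 0], [1, -8, -24, 0, 0, 0, 0], [1, -8, -25, 0, 0, 0, 0], [1, -8, -25, 0, 0, 0, 0], [1, -8, -25, 0, 0, 0, 0], [1, -8, -25, 0, 0, 0, 0], [1, -8, -25, 0, 0, 0, 0], [1, -8, -25, 0, 0, 0, 0], [1, -8, -22, 0, 0, 0, 0], [1, -5, -15, 0, 0, 0, 0], [1, -2, -10, 0, 0, 0, 0], [1, 0, 0, 0, 0, 0, 0], [1, 0, 0, 0, 0, 0, 0]])

```text
t: 19.42
eef_pos: [0.522, 0.2116, 0.1925]
ee_rot: [3.141, 0.0, 0.041]
force: [1.0, 0.1, -2.2]
width: 0.0135
gripper_force: 45.0
```

```bash
python3 -c "
from h import *
s=arm.get_state();print(s['t'],s['eef_pos'],s['ee_rot'],s['force'],s['width'])
f=arm.grab_frame('wrist'); save(f,'w7'); f['position']=np.array(f['position'])+[.0021,.0004,0]
for q in ('stand','screwdriver','recess_a'):
    for d in arm.recognise(q,f)[:2]: p=w(f,d['at']); print(q,round(d['conf'],2),p.round(4),px(f,p).round(0))
print('hole px',px(f,[.522,.2105,.046]),px(f,[.6162,-.0411,.058]))
t=arm.grab_frame('top'); save(t,'t7'); b=t['color']
m=(b.min(2)>135)&(b.max(2)-b.min(2)<50)
n,l,st,c=cv2.connectedComponentsWithStats(m[195:220,270:335].astype(np.uint8))
for i in range(1,n):
    if st[i,4]>2: print(st[i],c[i]+[270,195],ray(t,c[i]+[270,195],.04).round(4))
"
```

```text
19.4167 [0.52197527 0.21159877 0.19247728] [3.14136725e+00 1.78757917e-04 4.10775463e-02] [ 1.04892594  0.053667   -2.2231499 ] 0.013467357552622109
stand 0.66 [0.5182 0.2499 0.0472] [233. 200.]
screwdriver 0.95 [0.5149 0.2703 0.0981] [200. 217.]
screwdriver 0.32 [ 0.579  -0.0023  0.0108] [487. 143.]
recess_a 0.59 [ 0.5991 -0.0316  0.0438] [546. 124.]
hole px [274.78858593 197.00188477] [575.52606506 103.43084937]
[61  0  3  4  9] [332.11111111 196.66666667] [ 0.6425 -0.2247  0.04  ]
[10  7  5  4 16] [282.1875 203.8125] [ 0.6187 -0.0405  0.04  ]
[49  6  4  4 12] [320.33333333 202.5       ] [ 0.6212 -0.1806  0.04  ]
[49 13  5  9 35] [320.82857143 211.6       ] [ 0.5871 -0.1811  0.04  ]
[ 8 14  7  9 41] [281.82926829 212.80487805] [ 0.5851 -0.0385  0.04  ]
[59 15  4 10 32] [330.15625 214.96875] [ 0.574  -0.2148  0.04  ]
[ 1 17  4  8 25] [272.2  215.68] [ 0.575  -0.0031  0.04  ]
```

>>> servo_tool(deltas=[[1, 0, 1.1, 10, 0, 0, 0], [1, 0, 0, 15, 0, 0, 0], [1, 0, 0, 15, 0, 0, 0], [1, 0, 0, 14, 0, 0, 0], [1, 0, 0, 10, 0, 0, 0], [1, 0, 0, 6, 0, 0, 0], [1, 0, 0, 5, 0, 0, 0], [1, 0, 0, 5, 0, 0, 0], [1, 0, 0, 5, 0, 0, 0], [1, 0, 0, 5, 0, 0, 0], [1, 0, 0, 0, 0, 0, 0]])

```text
t: 20.58
eef_pos: [0.5219, 0.2099, 0.1017]
ee_rot: [3.141, 0.001, 0.041]
force: [0.4, 0.4, -1.6]
width: 0.0138
gripper_force: 45.0
```

Tip is 12 mm in the hole with no contact force; continue.

>>> servo_tool(deltas=[[1, 0, -0.5, 5, 0, 0, 0], [1, 0, 0, 6, 0, 0, 0], [1, 0, 0, 6, 0, 0, 0], [1, 0, 0, 4, 0, 0, 0], [1, 0, 0, 3, 0, 0, 0], [1, 0, 0, 1, 0, 0, 0], [1, 0, 0, 0, 0, 0, 0]])

```text
t: 21.17
eef_pos: [0.5221, 0.2105, 0.0772]
ee_rot: [3.141, 0.0, 0.041]
force: [-0.3, 0.4, -0.6]
width: 0.0138
gripper_force: 45.0
```

>>> servo_tool(deltas=[[1, 0, 0, 0.8, 0, 0, 0], [1, 0, 0, 0.4, 0, 0, 0], [1, 0, 0, 0, 0, 0, 0], [0.5, 0, 0, 0, 0, 0, 0], [0, 0, 0, 0, 0, 0, 0], [0, 0, 0, 0, 0, 0, 0], [0, 0, 0, 0, 0, 0, 0], [0, 0, 0, 0, 0, 0, 0]])

```text
t: 21.83
eef_pos: [0.5223, 0.2107, 0.0765]
ee_rot: [-3.141, -0.0, 0.041]
force: [1.4, 0.7, -0.4]
width: 0.0407
gripper_force: 0.0
```

>>> servo_tool(deltas=[[0, 0, 0, -8, 0, 0, 0], [0, 0, 0, -15, 0, 0, 0], [0, 0, 0, -20, 0, 0, 0], [0, 0, 0, -20, 0, 0, 0], [0, 0, 0, -20, 0, 0, 0], [0, 0, 0, -20, 0, 0, 0], [0, 0, 0, -20, 0, 0, 0], [0, 0, 0, -10, 0, 0, 0], [0, 0, 0, 0, 0, 0, 0]])

```text
t: 22.58
eef_pos: [0.5234, 0.2114, 0.2124]
ee_rot: [-3.139, -0.004, 0.042]
force: [0.1, -0.4, 0.3]
width: 0.0437
gripper_force: 0.0
```

```bash
python3 -c "
from h import *
s=arm.get_state();print(s['t'],s['eef_pos'],s['force'],s['width'])
f=arm.grab_frame('wrist'); save(f,'w8'); f['position']=np.array(f['position'])+[.0021,.0004,0]
for d in arm.recognise('key',f)[:2]: p=w(f,d['at']); print(round(d['conf'],2),p.round(4),px(f,p).round(0))
g=f['color'].max(2)
for x in(-.035,.035):
  for z in(.084,.104): print(x,z,px(f,[.5225+x,.2105+x*.04,z]).round(1))
for r in range(140,262,5):
    m=np.where(g[r,250:300]<85)[0]; print(r,(m.min()+250,m.max()+250,len(m)) if len(m) else None,end='; ')
"
```

```text
22.5833 [0.52342925 0.21137183 0.21244801] [ 0.1019538  -0.36806695  0.34206831] 0.04368528754735488
0.85 [0.5254 0.2016 0.1019] [286. 205.]
-0.035 0.084 [274.9 240. ]
-0.035 0.104 [274.9 247.8]
0.035 0.084 [275.1 163.6]
0.035 0.104 [275.1 166.4]
140 None; 145 None; 150 None; 155 None; 160 None; 165 (np.int64(269), np.int64(281), 13); 170 (np.int64(281), np.int64(282), 2); 175 (np.int64(281), np.int64(282), 2); 180 (np.int64(281), np.int64(282), 2); 185 (np.int64(268), np.int64(282), 4); 190 (np.int64(268), np.int64(282), 5); 195 (np.int64(268), np.int64(282), 15); 200 (np.int64(268), np.int64(282), 15); 205 (np.int64(268), np.int64(282), 15); 210 (np.int64(268), np.int64(282), 15); 215 (np.int64(268), np.int64(282), 15); 220 (np.int64(268), np.int64(282), 15); 225 (np.int64(268), np.int64(283), 16); 230 (np.int64(268), np.int64(282), 15); 235 (np.int64(268), np.int64(282), 15); 240 (np.int64(268), np.int64(282), 15); 245 None; 250 None; 255 None; 260 None;
```

```bash
python3 -c "
from station import arm
print(arm.job_done())"
```

```text
the job is handed in; nothing more can be done
None
```

The open clamp is turned to its stop and the key is back upright in its stand hole, seated to the collar; the job was handed in at about 22.6 s, and the hand-in call gave no verdict.

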